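# Meter two steel balls from the ball scoop

## Robot

A 6-joint arm with a two-finger parallel gripper is mounted at the origin on the work surface. World frame = base frame: x ahead of the robot, y to its left, z up, the work surface at z = 0. Lengths are in m, angles in rad, forces in N, time in s.
With the tool pointing down it reaches from about 0.35 to 0.975 m from the base axis. Payload 4.9 kg.
Tool frame: the origin (TCP) lies on the centre line of the jaws, within the pads' length; the fingertips stand 14 mm ahead of it and the grasp point (between the pads) lies 5 mm behind it (manip.nose_length is the distance from the TCP to the fingertips, in m); z points along the fingers, y is the line along which they close (so a half turn about z gives the same grasp; the last joint's range is limited). The gripper opens to 85 mm and grips with 20 to 120 N. Pads are 22 mm wide; open, the fingers measure 114 mm over their backs; the gripper's body (76 mm by 85 mm) begins 54 mm behind the grasp point. The pads swing forward as they close: fully open they stand 13 mm farther back than shut.
Start: joints at [-1.296, 0.053, 1.613, -0, 1.476, -0.119], TCP at [0.24, -0.577, 0.223] pointing down, gripper open.
Joint ranges: [-3.01, 3.01], [-1.01, 2.22], [0.06, 2.58], [-1.02, 4.17], [0.09, 2.62], [-3.14, 3.14]. Speed limits (rad/s): [2.57, 2.57, 3.14, 3.14, 3.14, 3.14].

## Interface

Orientations are given as a unit quaternion [w, x, y, z].
In Python, from plant import manip, imaging gives the robot as it stands.
- The arm moves only by the tool play_rows, never from a script. Its argument "commands" is a list of rows, each a list of 6 numbers: the shift along the tool's x, y, z in mm, then the turn, a rotation vector about the tool's x, y, z in degrees. A call has 1 to 5 rows; each row shifts and turns the commanded pose from where the row before left it, along the tool's axes as they then stand; what a row does not reach is not made up. A row lasts 1/12 s, in which the tool goes at most 41.7 mm and 7.16 degrees, less where a joint would pass 70% of its speed; a pose out of reach is approached as far as the arm can. A call is refused whole if a number of a shift passes 41.7 or a number of a turn 7.16, either way. A call with a gripper value outside its range is refused whole. "hand" is the finger opening in mm, from 0 to 85.4, set as the call begins (left out, the last holds). The fingers move at their own pace and stop on an object; the grip force is fixed at half the most. Time passes only in rows, so rows that do not move let the fingers close. It gives the time, the measured TCP pose, the force, the opening and the grip force at its end, in the units of the state.
- manip.state(): the state, without advancing time (a new reading comes with each control period).
- imaging.grab_frame(name): name is "scene" or "side" or "wrist"; returns a dict with "image" (384x512x3 uint8, red, green, blue), "fx", "fy", "cx", "cy" (pixels), "R" (3x3) and "t" (3): a world point X has camera coordinates R X + t; the wrist camera has in their place "mount" (4x4, takes a point from camera to tool coordinates, whose origin is the TCP and whose axes are the flange's). Camera axes: x right, y down, z forward; pixel columns grow to the right and rows downward; lengths in m; the calibration is good to about 2 mm. The wrist camera is an equidistant fisheye: a pixel r from the principal point sees the ray r / f radians off the axis. A picture is of the moment at which its call begins: read the wrist's pose just before it. There is no depth.
- manip.job_done(): hands the job in; it is judged then, once.
The state is a dict: "time": time; "joint_pos": joint angles; "joint_vel": joint speeds; "joint_efforts": joint torques, N m; "tool_pos": TCP position; "tool_rot": TCP orientation; "contact_force": force on the tool from outside, world axes, zero at the start; "ft_torque": the same for the moment, N m; "gripper_width": opening from 0.0 (shut) to 1.0 (fully open); "grasp_force": force on a finger pad.
Only numpy, scipy, OpenCV 4.12 (cv2) and the standard library are available. Lean on these libraries where they do the work, as an engineer would, in place of code of your own. Each camera call takes 0.05 s, during which the arm holds its last target. There are 200 camera calls.

## Task

Two ball units of the labeller's feed plate want new balls: take the blue scoop by its yellow fin with all six balls aboard, hold it low over the orange tray and tip its mouth down slowly until the two front balls start to roll, keeping that angle until both lie in the tray. Level the scoop with the other four balls still in it, stand it upright back on the green pad near its middle and let go. Spill none, don't let balls drop from high up, and leave the other things on the deck where they are.

Things in the scene. Friction and masses are not known exactly. Their poses are not given: they have to be found in the camera images.
- scoop_grip (a point): Blue metal ball scoop, 94 (x) x 68 (y) x 68 mm high, 0.26 kg nominal when empty, with an upright yellow grip fin on its centre line: 10 mm thick (y), 46 mm long (x), from 26 to 68 mm above the underside; pinch it across y. This point is in the fin, 54 mm above the underside, midway along and across the scoop. z is up; the open mouth is at -x, the closed rear wall at +x.
- scoop_mouth (a point): Middle of the scoop's mouth edge, on top of the floor: 47 mm ahead (-x) of and 51 mm below scoop_grip. Same axes. Floor 3 mm thick, walls 26 mm high.
- scoop_floor (a point): Middle of the scoop's floor, 51 mm below scoop_grip. A central divider makes two lanes of three balls in single file; a cross rib on the floor stands before each row of two: 1.6 mm high at the mouth, 4.5 mm before the middle and rear rows. Tipping the mouth down, the front two roll over their rib at roughly 25 to 35 degrees; the rows behind stay until about 50 degrees.
- tray: Fixed open orange tray, 160 mm (x) by 140 mm (y), 35 mm high, walls and floor 4 mm; origin at the centre of its underside, z up.
- pad: Fixed flat green rubber pad, 140 mm (x) by 110 mm (y), 4 mm thick, on which the scoop stands at the start; origin at the centre of its underside.
- ball0_center (a point): Centre of one of six identical polished steel balls, 22 mm diameter; 44 g nominal, lying in the scoop at the start: front row, -y lane of the scoop.
- ball1_center (a point): Centre of a steel ball like ball0: front row, +y lane of the scoop.
- ball2_center (a point): Centre of a steel ball like ball0: middle row, -y lane of the scoop.
- ball3_center (a point): Centre of a steel ball like ball0: middle row, +y lane of the scoop.
- ball4_center (a point): Centre of a steel ball like ball0: rear row, -y lane of the scoop.
- ball5_center (a point): Centre of a steel ball like ball0: rear row, +y lane of the scoop.
- labels: White roll of paper labels, 64 mm across, 45 mm high, standing on the deck; a bystander. Origin at the centre of its underside.
- cleaner: White cleaner bottle with red cap, 60 mm across, 130 mm high; a bystander. Origin at the centre of its underside.
- grease: Black grease jar with yellow lid, 68 mm across, 75 mm high; a bystander. Origin at the centre of its underside.
- wrench: Steel wrench, 160 mm long, lying flat; a bystander. Origin at the centre of its underside.
- driver: Screwdriver with red handle, 190 mm long, lying flat; a bystander. Origin at the centre of its underside.
- spool: White plastic flanged spool, 60 mm across, 58 mm high; a bystander. Origin at the centre of its underside.
Not all that is in view belongs to the job. What is meant by the tray is not turquoise, and is the smaller of those in its own colour.

How it is judged:
On the way, in this order (a step that is already met when the one before it is completed fails the run):
1. the scoop is lifted at least 30 mm off its pad with all six balls in it (height (world z) of scoop_grip above 0.088 m and distance between each of ball0_center, ball1_center, ball2_center, ball3_center, ball4_center, ball5_center and scoop_floor below 0.045 m), for 0.2 s.
2. the two front balls lie in the tray while the scoop is held up, its mouth still tipped (more than 12 degrees) (angle between scoop_grip's own z axis and vertical above 0.2 rad and height (world z) of scoop_grip above 0.07 m and x of ball0_center in the frame of tray between -0.08 and 0.08 m and y of ball0_center in the frame of tray between -0.07 and 0.07 m and z of ball0_center in the frame of tray between 0.005 and 0.025 m and x of ball1_center in the frame of tray between -0.08 and 0.08 m and y of ball1_center in the frame of tray between -0.07 and 0.07 m and z of ball1_center in the frame of tray between 0.005 and 0.025 m), for 0.1 s.
At the end, for the whole second after the job is handed in: The two front balls (ball0, ball1) lie in the tray and the other four in the scoop (each within 45 mm of the middle of its floor); the scoop stands upright (within 4.6 degrees) and still on the green pad, its fin point within 30 mm of the pad's centre horizontally (x of ball0_center in the frame of tray between -0.08 and 0.08 m and y of ball0_center in the frame of tray between -0.07 and 0.07 m and z of ball0_center in the frame of tray between 0.005 and 0.025 m and x of ball1_center in the frame of tray between -0.08 and 0.08 m and y of ball1_center in the frame of tray between -0.07 and 0.07 m and z of ball1_center in the frame of tray between 0.005 and 0.025 m and distance between each of ball2_center, ball3_center, ball4_center, ball5_center and scoop_floor below 0.045 m and horizontal distance between scoop_grip and pad below 0.03 m and height (world z) of scoop_grip between 0.053 and 0.063 m and angle between scoop_grip's own z axis and vertical below 0.08 rad and linear speed of scoop below 0.02 m/s); the robot touches nothing.
It fails at once if another thing on the deck (label roll, bottle, jar, wrench, screwdriver, spool) is moved more than 20 mm (distance of any of labels, cleaner, grease, wrench, driver, spool from where it was at the start of the episode above 0.02 m).
It fails at once if a ball drops from high up (faster than 1.7 m/s, a fall of about 15 cm) (linear speed of any of ball0, ball1, ball2, ball3, ball4, ball5 above 1.7 m/s).
It also fails if it takes over 56 s, if anything falls off the work surface, if the arm or the gripper's body presses on something with over 40 N, if the wrist force passes 120 N, or if a joint passes its speed limit or range.

## Working session

There is one attempt and no reset: what is moved stays moved. The work goes in short steps, Python scripts to look and compute and a tool call to move; the robot and the scene stay as the last step left them, time stands still between calls to the robot, and variables do not carry over. Pictures are saved under pics/ and viewed, at most 10 in all, crops included, and the job is handed in when it is done.

Besides the shell and the picture viewer there is one more tool, called after "Emit:" in YAML: its name, and indented under it one key for each argument. play_rows: Moves the arm, as the interface text tells. Its arguments: {"type":"object","properties":{"commands":{"type":"array","items":{"type":"array","items":{"type":"number"}}},"hand":{"type":"number"}},"required":["commands"]}

```bash
mkdir -p pics; ls; python3 - <<'E'
from plant import manip, imaging
import cv2,numpy as np
s=manip.state();print({k:np.round(s[k],4).tolist() for k in s})
for n in("scene","side","wrist"):
    f=imaging.grab_frame(n)
    cv2.imwrite(f"pics/{n}0.png",f["image"][:,:,::-1])
    print(n,{k:np.round(v,4).tolist() for k,v in f.items() if k!="image"})
E
```

```text
pics
{'time': 0.0, 'joint_pos': [-1.2959, 0.0533, 1.6143, -0.0, 1.476, -0.119], 'joint_vel': [-0.001, 0.0023, -0.0012, 0.0006, 0.0004, 0.0004], 'joint_efforts': [0.0016, -39.3685, -37.0173, -0.0, 0.0071, -0.0], 'tool_pos': [0.2397, -0.5765, 0.2213], 'tool_rot': [-0.001, 0.9807, 0.1957, -0.0001], 'contact_force': [-0.0206, -0.2337, 0.2127], 'ft_torque': [-0.0083, 0.0213, 0.025], 'grasp_force': 0.0, 'gripper_width': 0.9997}
scene {'fx': 386.8225, 'fy': 386.8225, 'cx': 262.6661, 'cy': 196.2962, 'R': [[0.0602, 0.9982, 0.0078], [0.7103, -0.0373, -0.703], [-0.7014, 0.0478, -0.7112]], 't': [-0.0243, -0.3237, 1.6198]}
side {'fx': 375.1567, 'fy': 375.1567, 'cx': 252.5834, 'cy': 189.9241, 'R': [[-0.753, -0.658, 0.0037], [-0.3395, 0.3836, -0.8588], [0.5637, -0.6479, -0.5123]], 't': [0.4225, 0.2526, 0.6831]}
wrist {'fx': 297.3186, 'fy': 297.3186, 'cx': 251.3092, 'cy': 191.8708, 'mount': [[0.0015, -0.9641, -0.2655, 0.0666], [1.0, 0.0012, 0.0012, -0.0009], [-0.0008, -0.2655, 0.9641, -0.1514], [0.0, 0.0, 0.0, 1.0]]}
```

View pics/scene0.png

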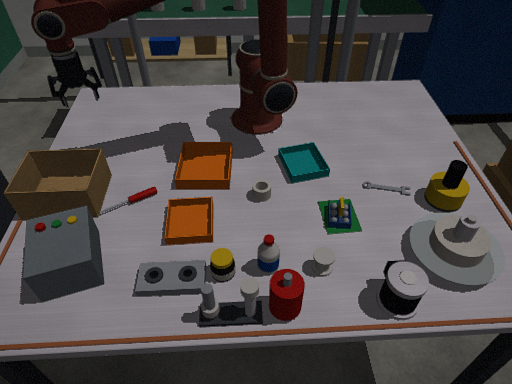

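View pics/side0.png

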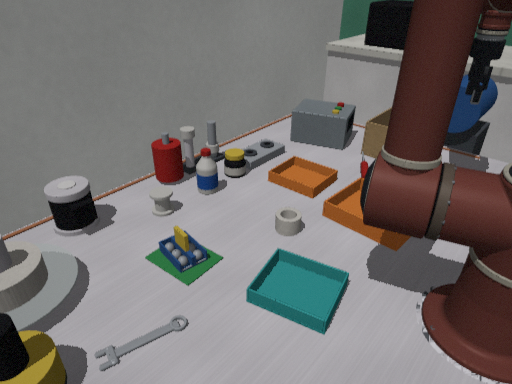

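The scene view shows the scoop on its green pad at about (340,213), with the yellow fin at (341,205). The smaller orange tray is at (190,220), and a larger orange box at (205,165) is a decoy. In the side view the scoop is at (183,250) and the small tray at (303,176).

```bash
cat > h.py <<'E'
import cv2,numpy as np
from plant import manip, imaging
def ray(f,u,v):
    d=np.array([(u-f["cx"])/f["fx"],(v-f["cy"])/f["fy"],1.]);R=np.array(f["R"]);return -R.T@np.array(f["t"]),R.T@d
def onz(f,u,v,z):
    c,d=ray(f,u,v);return c+d*(z-c[2])/d[2]
def tri(f1,p1,f2,p2):
    c1,d1=ray(f1,*p1);c2,d2=ray(f2,*p2)
    s=np.linalg.lstsq(np.c_[d1,-d2],c2-c1,rcond=None)[0]
    a,b=c1+s[0]*d1,c2+s[1]*d2;return (a+b)/2,np.linalg.norm(a-b)
def blob(img,lo,hi,box):
    h=cv2.cvtColor(img,cv2.COLOR_RGB2HSV);m=cv2.inRange(h,lo,hi);k=np.zeros_like(m);x0,y0,x1,y1=box;k[y0:y1,x0:x1]=1;m*=k
    cs=cv2.findContours(m,cv2.RETR_EXTERNAL,cv2.CHAIN_APPROX_NONE)[0];c=max(cs,key=cv2.contourArea);return c
E
python3 - <<'E'
from h import *
np.set_printoptions(precision=4,suppress=True)
A=imaging.grab_frame("scene");B=imaging.grab_frame("side")
def quad(c):
    h=cv2.convexHull(c)
    for e in np.linspace(2,15,40):
        q=cv2.approxPolyDP(h,e,True)[:,0]
        if len(q)<=4:break
    return q
for f,b,g,n in((A,(155,190,225,250),(310,190,370,240),"scene"),(B,(260,150,345,200),(140,215,230,280),"side")):
    q=quad(blob(f["image"],(4,150,60),(20,255,255),b));print(n,"tray",q.tolist());
    P=np.array([onz(f,*p,.035) for p in q]);print(P,P.mean(0))
    q=quad(blob(f["image"],(45,100,30),(80,255,255),g));P=np.array([onz(f,*p,.004) for p in q]);print("pad",q.tolist());print(P,P.mean(0))
cs=[]
for f,b in((A,(325,190,355,215)),(B,(165,220,200,255))):
    c=blob(f["image"],(20,120,80),(35,255,255),b);m=cv2.moments(c);cs.append((m["m10"]/m["m00"],m["m01"]/m["m00"]));print(cv2.boundingRect(c),cs[-1])
print("fin",tri(A,cs[0],B,cs[1]))
v=[cv2.resize(f["image"][y:y+100,x:x+130],None,fx=4.6,fy=4.6,interpolation=2)[:,:,::-1] for f,x,y in((A,275,165),)]
cv2.imwrite("pics/z1.png",v[0])
E
```

```text
scene tray [[211, 197], [212, 241], [167, 244], [169, 199]]
[[ 0.4845 -0.172   0.035 ]
 [ 0.6642 -0.1631  0.035 ]
 [ 0.6681 -0.2918  0.035 ]
 [ 0.4864 -0.3058  0.035 ]] [ 0.5758 -0.2332  0.035 ]
pad [[318, 202], [350, 203], [361, 230], [328, 233]]
[[0.4955 0.1776 0.004 ]
 [0.5056 0.2824 0.004 ]
 [0.6215 0.2912 0.004 ]
 [0.6279 0.1871 0.004 ]] [0.5626 0.2346 0.004 ]
side tray [[269, 171], [297, 157], [336, 179], [311, 197]]
[[ 0.6385 -0.1636  0.035 ]
 [ 0.6315 -0.299   0.035 ]
 [ 0.4616 -0.2543  0.035 ]
 [ 0.4608 -0.1228  0.035 ]] [ 0.5481 -0.2099  0.035 ]
pad [[222, 257], [195, 279], [146, 258], [205, 248]]
[[0.4943 0.1808 0.004 ]
 [0.4876 0.2668 0.004 ]
 [0.6194 0.2955 0.004 ]
 [0.5461 0.1847 0.004 ]] [0.5369 0.2319 0.004 ]
(340, 197, 4, 11) (341.625, 201.75)
(174, 226, 15, 25) (181.2548036758563, 238.12113617376775)
fin (array([0.5542, 0.2382, 0.0613]), np.float64(0.005429741263561))
```

View pics/z1.png

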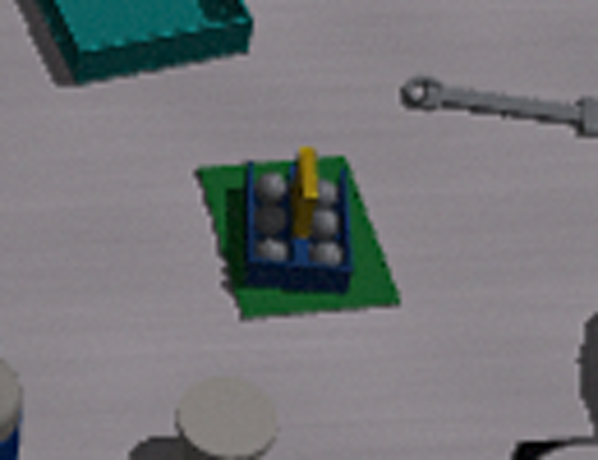

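The zoom shows the scoop close to aligned with world axes, with its mouth towards the robot (up in the image). Rough positions are fin (0.554, 0.238), tray centre about (0.565, -0.225) and pad about (0.56, 0.235). I'm moving above the fin now.

Emit:
play_rows:
  commands:
    - [0, 0, 0, 0, 0, 4.5]
    - [0, 0, 0, 0, 0, 4.5]
    - [0, 0, 0, 0, 0, 4.5]
    - [0, 0, 0, 0, 0, 4.5]
    - [0, 0, 0, 0, 0, 4.5]
  hand: 85

```text
time: 0.67
tool_pos: [0.2398, -0.577, 0.2223]
tool_rot: [-0.0, 1.0, -0.001, -0.0]
contact_force: [1.1, 0.2, -0.6]
gripper_width: 0.995
grasp_force: 0.0
```

Emit:
play_rows:
  commands:
    - [10.3, -27, 0, 0, 0, 0]
    - [10.3, -27, 0, 0, 0, 0]
    - [10.3, -27, 0, 0, 0, 0]
    - [10.3, -27, 0, 0, 0, 0]
    - [10.3, -27, 0, 0, 0, 0]

```text
time: 1.08
tool_pos: [0.2914, -0.4407, 0.2223]
tool_rot: [-0.0, 1.0, 0.0, -0.0]
contact_force: [0.8, -0.1, 0.4]
gripper_width: 0.997
grasp_force: 0.0
```

Emit:
play_rows:
  commands:
    - [10.3, -27, 0, 0, 0, 0]
    - [10.3, -27, 0, 0, 0, 0]
    - [10.3, -27, 0, 0, 0, 0]
    - [10.3, -27, 0, 0, 0, 0]
    - [10.3, -27, 0, 0, 0, 0]

```text
time: 1.5
tool_pos: [0.3427, -0.3056, 0.2224]
tool_rot: [0.0, 1.0, 0.0, 0.0]
contact_force: [0.3, 0.1, -0.3]
gripper_width: 0.997
grasp_force: 0.0
```

Emit:
play_rows:
  commands:
    - [10.3, -27, 0, 0, 0, 0]
    - [10.3, -27, 0, 0, 0, 0]
    - [10.3, -27, 0, 0, 0, 0]
    - [10.3, -27, 0, 0, 0, 0]
    - [10.3, -27, 0, 0, 0, 0]

```text
time: 1.92
tool_pos: [0.3941, -0.1706, 0.2226]
tool_rot: [0.0, 1.0, 0.0, 0.0]
contact_force: [0.3, -0.6, 0.4]
gripper_width: 0.996
grasp_force: 0.0
```

Emit:
play_rows:
  commands:
    - [10.3, -27, 0, 0, 0, 0]
    - [10.3, -27, 0, 0, 0, 0]
    - [10.3, -27, 0, 0, 0, 0]
    - [10.3, -27, 0, 0, 0, 0]
    - [10.3, -27, 0, 0, 0, 0]

```text
time: 2.33
tool_pos: [0.4454, -0.0354, 0.2226]
tool_rot: [0.0, 1.0, 0.001, 0.0]
contact_force: [0.9, -0.2, -0.2]
gripper_width: 0.995
grasp_force: 0.0
```

Emit:
play_rows:
  commands:
    - [10.3, -27, 0, 0, 0, 0]
    - [10.3, -27, 0, 0, 0, 0]
    - [10.3, -27, 0, 0, 0, 0]
    - [10.3, -27, 0, 0, 0, 0]
    - [10.3, -27, 0, 0, 0, 0]

```text
time: 2.75
tool_pos: [0.4968, 0.0997, 0.2225]
tool_rot: [0.0, 1.0, 0.001, 0.0]
contact_force: [0.2, 0.0, 0.4]
gripper_width: 1.0
grasp_force: 0.0
```

Emit:
play_rows:
  commands:
    - [10.3, -27, 0, 0, 0, 0]
    - [10.3, -27, 0, 0, 0, 0]
    - [10.3, -27, 0, 0, 0, 0]
    - [10.3, -27, 0, 0, 0, 0]
    - [0, 0, 0, 0, 0, 0]

```text
time: 3.17
tool_pos: [0.5383, 0.2099, 0.2222]
tool_rot: [-0.001, 1.0, 0.002, -0.0]
contact_force: [-0.8, -1.2, -1.3]
gripper_width: 0.994
grasp_force: 0.0
```

```bash
python3 - <<'E'
from h import *
s=manip.state();f=imaging.grab_frame("wrist")
print(s["tool_pos"],s["tool_rot"],s["joint_pos"])
cv2.imwrite("pics/w1.png",f["image"][:,:,::-1])
E
```

```text
[0.53831471 0.20992617 0.2221589 ] [-8.57334350e-04  9.99996715e-01  2.41534751e-03 -1.53435296e-05] [ 2.42213679e-01 -5.91567658e-02  1.72507646e+00  1.68055135e-03
  1.47529566e+00  1.80801937e+00]
```

View pics/w1.png

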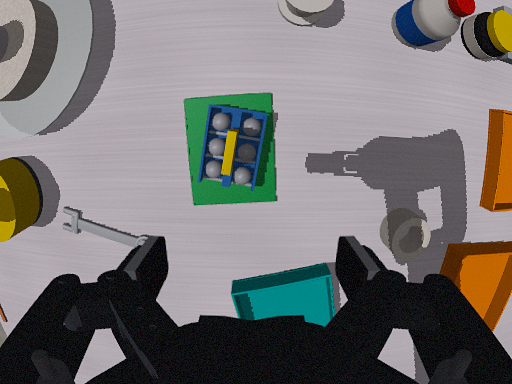

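The wrist view shows the scoop at about (233,145) with its mouth at the bottom (-x). The fin runs from (233,131) to (226,175), so the scoop is slightly yawed. Next I'll cast the fin and pad onto their heights.

```bash
cat >> h.py <<'E'
from scipy.spatial.transform import Rotation as Rn
def wz(f,s,u,v,z):
    a=np.array([(u-f["cx"])/f["fx"],(v-f["cy"])/f["fy"]]);r=np.linalg.norm(a);d=np.r_[a/r*np.sin(r),np.cos(r)]
    T=np.eye(4);q=s["tool_rot"];T[:3,:3]=Rn.from_quat([q[1],q[2],q[3],q[0]]).as_matrix();T[:3,3]=s["tool_pos"];T=T@np.array(f["mount"])
    d=T[:3,:3]@d;return T[:3,3]+d*(z-T[2,3])/d[2]
def rect(c,f,s,z):
    P=np.array([wz(f,s,*p,z)[:2] for p in c[:,0]])
    r=cv2.minAreaRect((P*1000).astype(np.float32));b=cv2.boxPoints(r);e=b[1]-b[0];g=b[2]-b[1];e=e if e@e>g@g else g
    return np.round(r[0],1),np.round(r[1],1),round((np.degrees(np.arctan2(e[1],e[0]))+90)%180-90,1)
E
python3 - <<'E'
from h import *
s=manip.state();f=imaging.grab_frame("wrist")
c=blob(f["image"],(20,150,130),(35,255,255),(190,90,270,200));print(cv2.boundingRect(c),rect(c,f,s,.072))
c=blob(f["image"],(45,80,30),(80,255,255),(170,80,290,215));print("pad",rect(c,f,s,.004))
c=blob(f["image"],(100,120,30),(130,255,255),(190,90,270,200));print("scoop",rect(c,f,s,.030))
E
```

```text
(219, 130, 16, 44) (array([563.1, 234.2]), array([ 9.5, 45.7]), np.float32(-9.2))
pad (array([557.2, 237.1]), array([138.3, 108.9]), np.float32(3.4))
scoop (array([563.4, 233.9]), array([68.2, 93.8]), np.float32(-9.5))
```

The measured sizes match the given ones (fin 46x10, pad 138x109, scoop 94x68). The scoop is at (0.563, 0.234) with yaw -9.3°. Next I'll align and descend.

Emit:
play_rows:
  commands:
    - [12.4, -12, 0, 0, 0, 0]
    - [12.4, -12, 0, 0, 0, 0]
    - [0, 0, 0, 0, 0, 4.8]
    - [0, 0, 0, 0, 0, 4.8]
    - [0, 0, 20, 0, 0, 0]

```text
time: 3.68
tool_pos: [0.5649, 0.2298, 0.2072]
tool_rot: [-0.001, 0.996, -0.085, 0.004]
contact_force: [1.2, -0.3, 0.3]
gripper_width: 0.993
grasp_force: 0.0
```

Emit:
play_rows:
  commands:
    - [0, 0, 25, 0, 0, 0]
    - [0, 0, 25, 0, 0, 0]
    - [0, 0, 25, 0, 0, 0]
    - [0, 0, 15, 0, 0, 0]
    - [0, 0, 0, 0, 0, 0]

```text
time: 4.1
tool_pos: [0.5592, 0.228, 0.1077]
tool_rot: [0.002, 0.996, -0.084, -0.004]
contact_force: [0.3, 0.6, -0.5]
gripper_width: 0.996
grasp_force: 0.0
```

```bash
python3 - <<'E'
from h import *
s=manip.state();f=imaging.grab_frame("wrist")
print(s["tool_pos"],s["tool_rot"])
cv2.imwrite("pics/w2.png",f["image"][:,:,::-1])
c=blob(f["image"],(20,150,130),(35,255,255),(170,60,350,350));print(cv2.boundingRect(c),rect(c,f,s,.072))
E
```

```text
[0.55918831 0.22803099 0.10771728] [ 0.0016038   0.99646537 -0.08389691 -0.0039371 ]
(235, 217, 14, 23) (array([549.4, 236.6]), array([ 9. , 16.3]), np.float32(-9.8))
```

```bash
cat >> h.py <<'E'
def go(pos,yaw,tilt=0):
    "shift (mm) and turn (deg) in tool axes to bring TCP to pos, tool down w/ x at yaw, tipped mouth-down by tilt"
    s=manip.state();q=s["tool_rot"];R0=Rn.from_quat([q[1],q[2],q[3],q[0]])
    R1=Rn.from_euler("z",yaw,degrees=True)*Rn.from_euler("y",-tilt,degrees=True)*Rn.from_euler("x",180,degrees=True)
    return np.round(R0.inv().apply(np.array(pos)-s["tool_pos"])*1000,1),np.round((R0.inv()*R1).as_rotvec(degrees=True),2),s["tool_pos"]
E
python3 -c "
from h import *
print(go([.563,.2342,.0535],-9.3))"
```

```text
(array([ 1.6, -6. , 56.7]), array([ 0.13,  0.25, -0.31]), array([0.56064231, 0.22861699, 0.1102395 ]))
```

Emit:
play_rows:
  commands:
    - [1.6, -6, 0, 0, 0, 0]
    - [0, 0, 15, 0, 0, 0]
    - [0, 0, 15, 0, 0, 0]
    - [0, 0, 10, 0, 0, 0]
    - [0, 0, 0, 0, 0, 0]

```text
time: 4.57
tool_pos: [0.5644, 0.2357, 0.0715]
tool_rot: [0.0, 0.997, -0.083, -0.001]
contact_force: [-0.1, 0.0, -0.1]
gripper_width: 0.994
grasp_force: 0.0
```

```bash
python3 -c "
from h import *
print(go([.563,.2342,.0535],-9.3))"
```

```text
(array([-1.1,  1.7, 18.1]), array([ 0.04,  0.1 , -0.24]), array([0.56439498, 0.23567792, 0.07154885]))
```

Emit:
play_rows:
  commands:
    - [-1, 1.5, 9, 0, 0, 0]
    - [0, 0, 9, 0, 0, 0]
    - [0, 0, 0, 0, 0, 0]
    - [0, 0, 0, 0, 0, 0]

```text
time: 4.9
tool_pos: [0.5634, 0.2344, 0.054]
tool_rot: [0.0, 0.997, -0.083, -0.0]
contact_force: [-0.6, -0.6, -0.0]
gripper_width: 0.994
grasp_force: 0.0
```

Emit:
play_rows:
  commands:
    - [0, 0, 0, 0, 0, 0]
    - [0, 0, 0, 0, 0, 0]
    - [0, 0, 0, 0, 0, 0]
    - [0, 0, 0, 0, 0, 0]
    - [0, 0, 0, 0, 0, 0]
  hand: 0

```text
time: 5.32
tool_pos: [0.5639, 0.2346, 0.0548]
tool_rot: [-0.0, 0.997, -0.083, 0.0]
contact_force: [1.1, -0.0, 0.1]
gripper_width: 0.298
grasp_force: 0.0
```

Emit:
play_rows:
  commands:
    - [0, 0, 0, 0, 0, 0]
    - [0, 0, 0, 0, 0, 0]
    - [0, 0, 0, 0, 0, 0]
    - [0, 0, 0, 0, 0, 0]
    - [0, 0, 0, 0, 0, 0]

```text
time: 5.73
tool_pos: [0.5638, 0.2341, 0.0547]
tool_rot: [0.0, 0.997, -0.083, -0.0]
contact_force: [-1.6, -3.8, 3.2]
gripper_width: 0.091
grasp_force: 61.1
```

Emit:
play_rows:
  commands:
    - [0, 0, -2, 0, 0, 0]
    - [0, 0, -4, 0, 0, 0]
    - [0, 0, -6, 0, 0, 0]
    - [0, 0, -8, 0, 0, 0]
    - [0, 0, -10, 0, 0, 0]

```text
time: 6.15
tool_pos: [0.5629, 0.2346, 0.0841]
tool_rot: [0.0, 0.997, -0.083, -0.001]
contact_force: [-0.6, 0.3, -4.8]
gripper_width: 0.092
grasp_force: 60.0
```

Emit:
play_rows:
  commands:
    - [0, 0, -12, 0, 0, 0]
    - [0, 0, -12, 0, 0, 0]
    - [0, 0, -12, 0, 0, 0]
    - [0, 0, -9, 0, 0, 0]
    - [0, 0, -5, 0, 0, 0]

```text
time: 6.57
tool_pos: [0.5649, 0.2349, 0.1373]
tool_rot: [-0.001, 0.997, -0.083, 0.002]
contact_force: [-0.1, -0.0, -4.7]
gripper_width: 0.093
grasp_force: 60.0
```

Emit:
play_rows:
  commands:
    - [0, 0, 0, 0, 0, 0]
    - [0, 0, 0, 0, 0, 0]
    - [0, 0, 0, 0, 0, 0]

```text
time: 6.82
tool_pos: [0.5631, 0.2344, 0.1336]
tool_rot: [0.0, 0.997, -0.083, -0.001]
contact_force: [-0.6, -0.6, -5.5]
gripper_width: 0.094
grasp_force: 60.0
```

```bash
python3 - <<'E'
from h import *
print(go([.6,-.225,.14],0))
f=imaging.grab_frame("wrist");cv2.imwrite("pics/w3.png",f["image"][:,:,::-1])
E
```

```text
(array([112.5, 446.9,  -6.3]), array([ 0.03,  0.09, -9.54]), array([0.56313763, 0.2343714 , 0.13359507]))
```

View pics/w3.png

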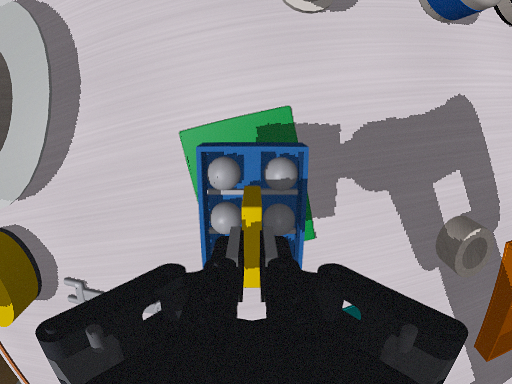

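All six balls are aboard (load about 5.2 N, scoop level in the jaws). Now I'm carrying the scoop towards the tray.

Emit:
play_rows:
  commands:
    - [1, 5, 0, 0, 0, 0]
    - [2.5, 10, 0, 0, 0, 0]
    - [3.5, 14, 0, 0, 0, 0]
    - [4, 16, 0, 0, 0, 0]
    - [4, 16, 0, 0, 0, 0]

```text
time: 7.28
tool_pos: [0.5684, 0.17, 0.1343]
tool_rot: [0.0, 0.997, -0.083, -0.0]
contact_force: [0.1, 0.8, -5.8]
gripper_width: 0.09
grasp_force: 60.0
```

Emit:
play_rows:
  commands:
    - [4, 16, 0, 0, 0, 0]
    - [4, 16, 0, 0, 0, 0]
    - [4, 16, 0, 0, 0, 0]
    - [4, 16, 0, 0, 0, 0]
    - [4, 16, 0, 0, 0, 0]

```text
time: 7.7
tool_pos: [0.5747, 0.0873, 0.1344]
tool_rot: [0.0, 0.996, -0.084, -0.0]
contact_force: [0.0, -0.5, -6.0]
gripper_width: 0.091
grasp_force: 60.0
```

Emit:
play_rows:
  commands:
    - [4, 16, 0, 0, 0, 0]
    - [4, 16, 0, 0, 0, 0]
    - [4, 16, 0, 0, 0, 0]
    - [4, 16, 0, 0, 0, 0]
    - [4, 16, 0, 0, 0, 0]

```text
time: 8.12
tool_pos: [0.581, 0.0052, 0.1344]
tool_rot: [0.0, 0.996, -0.084, -0.0]
contact_force: [0.9, 0.9, -6.5]
gripper_width: 0.091
grasp_force: 60.0
```

Emit:
play_rows:
  commands:
    - [4, 16, 0, 0, 0, 0]
    - [3.5, 14, 0, 0, 0, 0]
    - [2.5, 10, 0, 0, 0, 0]
    - [1, 5, 0, 0, 0, 0]
    - [0, 0, 0, 0, 0, 0]

```text
time: 8.53
tool_pos: [0.5847, -0.0401, 0.1345]
tool_rot: [0.0, 0.996, -0.084, -0.0]
contact_force: [-1.1, -0.4, -5.3]
gripper_width: 0.093
grasp_force: 60.0
```

```bash
python3 - <<'E'
from h import *
s=manip.state();f=imaging.grab_frame("wrist");cv2.imwrite("pics/w4.png",f["image"][:,:,::-1])
print(s["tool_pos"],s["tool_rot"])
E
```

```text
[ 0.5847094  -0.04006252  0.13449356] [ 8.89140374e-05  9.96465302e-01 -8.40053176e-02 -2.58214891e-05]
```

View pics/w4.png

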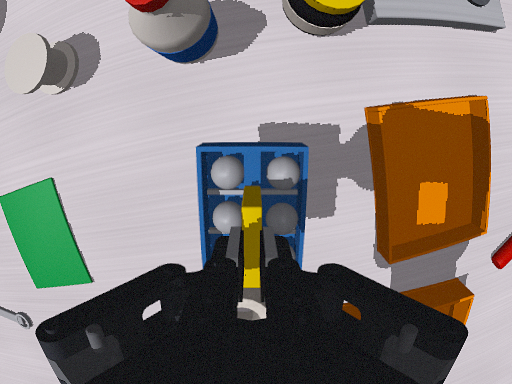

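The wrist view shows the tray's far rim running from (488,97) to (488,235), its near side from (366,107) to (388,262), and the scoop still level with its balls.

```bash
python3 - <<'E'
from h import *
s=manip.state();f=imaging.grab_frame("wrist")
c=blob(f["image"],(4,140,50),(20,255,255),(350,80,512,272))
h=cv2.convexHull(c)
for e in np.linspace(2,15,40):
    q=cv2.approxPolyDP(h,e,True)[:,0]
    if len(q)<=4:break
for p in q: print(p,[np.round(wz(f,s,*p,z)[:2]*1000) for z in(.035,0)])
E
```

```text
[487  96] [array([ 644., -300.]), array([ 643., -335.])]
[487 232] [array([ 487., -306.]), array([ 464., -342.])]
[390 263] [array([ 482., -168.]), array([ 459., -185.])]
[366 108] [array([ 640., -150.]), array([ 639., -164.])]
```

The tray comes out at about (0.563, -0.235), yaw about 2°, and its size fits. Now I'll straighten the yaw and move to the pouring place.

Emit:
play_rows:
  commands:
    - [0, 0, 0, 0, 0, -2]
    - [0, 0, 0, 0, 0, -3.5]
    - [0, 0, 0, 0, 0, -3.5]
    - [0, 0, 0, 0, 0, -1.6]
    - [0, 0, 0, 0, 0, 0]

```text
time: 9.05
tool_pos: [0.5847, -0.0377, 0.1344]
tool_rot: [-0.0, 1.0, 0.01, -0.0]
contact_force: [-0.9, -0.1, -4.8]
gripper_width: 0.092
grasp_force: 60.0
```

Emit:
play_rows:
  commands:
    - [1, 5, 1, 0, 0, 0]
    - [2, 10, 1, 0, 0, 0]
    - [3, 14, 1, 0, 0, 0]
    - [3.6, 17, 1, 0, 0, 0]
    - [3.6, 17, 1, 0, 0, 0]

```text
time: 9.47
tool_pos: [0.5995, -0.1033, 0.1294]
tool_rot: [0.0, 1.0, 0.009, 0.0]
contact_force: [0.4, 0.6, -5.6]
gripper_width: 0.093
grasp_force: 60.0
```

Emit:
play_rows:
  commands:
    - [3.6, 17, 1.5, 0, 0, 0]
    - [3.6, 17, 1.5, 0, 0, 0]
    - [3.6, 17, 1.5, 0, 0, 0]
    - [3.6, 17, 1.5, 0, 0, 0]
    - [3.6, 17, 1.5, 0, 0, 0]

```text
time: 9.88
tool_pos: [0.619, -0.188, 0.1217]
tool_rot: [-0.0, 1.0, 0.009, -0.0]
contact_force: [-0.5, 0.1, -5.7]
gripper_width: 0.095
grasp_force: 60.0
```

Emit:
play_rows:
  commands:
    - [3.6, 17, 1.5, 0, 0, 0]
    - [3, 14, 1.5, 0, 0, 0]
    - [2, 10, 1.5, 0, 0, 0]
    - [1, 5, 1, 0, 0, 0]
    - [0, 2, 0, 0, 0, 0]

```text
time: 10.3
tool_pos: [0.6292, -0.2347, 0.116]
tool_rot: [-0.0, 1.0, 0.009, -0.0]
contact_force: [-0.3, 1.0, -5.7]
gripper_width: 0.094
grasp_force: 60.0
```

```bash
python3 - <<'E'
from h import *
print(go([.630,-.235,.113],1),manip.state()["joint_pos"])
def grip(M,t): # TCP for mouth point M at tilt t, yaw 0
    a=np.radians(t);c,s=np.cos(a),np.sin(a);p=(47,51-3);return [round(M[0]+p[0]*c-p[1]*s,1),round(M[1]+p[0]*s+p[1]*c,1)]
for M,t in(((583,65),0),((583,65),9),((583,65),18),((583,32),18),((583,32),25),((583,32),30),((583,32),35)):print(t,grip(M,t))
E
```

```text
(array([0.8, 0.4, 3. ]), array([-0.03,  0.03,  0.03]), array([ 0.62918464, -0.23465412,  0.11602787])) [-4.67773022e-01  2.41802226e-01  1.58614608e+00  1.89429931e-04
  1.31437015e+00  1.08505740e+00]
0 [np.float64(630.0), np.float64(113.0)]
9 [np.float64(621.9), np.float64(119.8)]
18 [np.float64(612.9), np.float64(125.2)]
18 [np.float64(612.9), np.float64(92.2)]
25 [np.float64(605.3), np.float64(95.4)]
30 [np.float64(599.7), np.float64(97.1)]
35 [np.float64(594.0), np.float64(98.3)]
```

Emit:
play_rows:
  commands:
    - [-0.75, 0, -0.74, 0, 0.9, 0]
    - [-1.5, 0, -1.48, 0, 1.8, 0]
    - [-1.5, 0, -1.48, 0, 1.8, 0]
    - [-1.5, 0, -1.48, 0, 1.8, 0]
    - [-1.5, 0, -1.48, 0, 1.8, 0]

```text
time: 10.72
tool_pos: [0.6218, -0.2329, 0.123]
tool_rot: [-0.001, 0.997, 0.01, 0.071]
contact_force: [-0.2, 0.4, -5.6]
gripper_width: 0.089
grasp_force: 60.0
```

Emit:
play_rows:
  commands:
    - [-1.5, 0, -1.48, 0, 1.8, 0]
    - [-1.5, 0, -1.48, 0, 1.8, 0]
    - [-1.5, 0, -1.48, 0, 1.8, 0]
    - [-1.5, 0, -1.48, 0, 1.8, 0]
    - [-1.5, 0, -1.48, 0, 1.8, 0]

```text
time: 11.13
tool_pos: [0.6126, -0.2329, 0.1287]
tool_rot: [-0.002, 0.989, 0.01, 0.149]
contact_force: [-0.5, 0.2, -5.3]
gripper_width: 0.095
grasp_force: 60.0
```

Emit:
play_rows:
  commands:
    - [0, 0, 0, 0, 0, 0]
    - [-1, 0, 3, 0, 0, 0]
    - [-1.8, 0, 5.5, 0, 0, 0]
    - [-1.8, 0, 5.5, 0, 0, 0]
    - [-1.8, 0, 5.5, 0, 0, 0]

```text
time: 11.55
tool_pos: [0.6129, -0.2339, 0.107]
tool_rot: [-0.002, 0.989, 0.009, 0.148]
contact_force: [0.0, 0.6, -6.4]
gripper_width: 0.095
grasp_force: 60.0
```

Emit:
play_rows:
  commands:
    - [-1.8, 0, 5.5, 0, 0, 0]
    - [-1.8, 0, 5.5, 0, 0, 0]
    - [-1, 0, 3, 0, 0, 0]
    - [0, 0, 0, 0, 0, 0]
    - [0, 0, 0, 0, 0, 0]

```text
time: 11.97
tool_pos: [0.6125, -0.2342, 0.0928]
tool_rot: [-0.002, 0.989, 0.009, 0.148]
contact_force: [-0.2, -0.6, -5.5]
gripper_width: 0.091
grasp_force: 60.0
```

```bash
python3 - <<'E'
from h import *
print(go([.6129,-.235,.0922],1,18))
A=imaging.grab_frame("scene")["image"][165:265,135:265];B=imaging.grab_frame("side")["image"][115:215,235:365]
v=np.hstack([cv2.resize(i,None,fx=3,fy=3,interpolation=2) for i in(A,B)]);cv2.imwrite("pics/p1.png",v[:,:,::-1])
E
```

```text
(array([0.2, 0.8, 0.7]), array([-0.04,  0.93,  0.05]), array([ 0.61246697, -0.23417724,  0.09276658]))
```

View pics/p1.png

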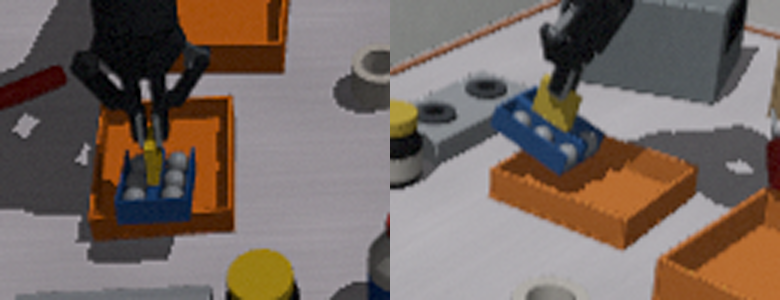

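The scoop is tipped 17°, its mouth low inside the tray, and all six balls are still in. Next I'll tip slowly.

Emit:
play_rows:
  commands:
    - [-0.84, 0, -0.82, 0, 1, 0]
    - [-0.84, 0, -0.82, 0, 1, 0]
    - [-0.84, 0, -0.82, 0, 1, 0]
    - [-0.84, 0, -0.82, 0, 1, 0]
    - [-0.84, 0, -0.82, 0, 1, 0]

```text
time: 12.48
tool_pos: [0.6069, -0.2343, 0.0958]
tool_rot: [-0.002, 0.981, 0.009, 0.192]
contact_force: [-0.7, 1.0, -4.7]
gripper_width: 0.092
grasp_force: 60.0
```

Emit:
play_rows:
  commands:
    - [-0.84, 0, -0.82, 0, 1, 0]
    - [-0.84, 0, -0.82, 0, 1, 0]
    - [-0.42, 0, -0.41, 0, 0.5, 0]
    - [0, 0, 0, 0, 0, 0]
    - [0, 0, 0, 0, 0, 0]

```text
time: 12.9
tool_pos: [0.6044, -0.2344, 0.0968]
tool_rot: [-0.002, 0.977, 0.009, 0.213]
contact_force: [-0.0, 0.2, -4.8]
gripper_width: 0.091
grasp_force: 60.0
```

```bash
cat > look.py <<'E'
from h import *
import sys
print(go([.605,-.235,.0954],1,25))
A=imaging.grab_frame("scene")["image"];B=imaging.grab_frame("side")["image"]
np.savez("pics/"+sys.argv[1],A=A,B=B)
for I,(x0,y0,x1,y1) in((A,(172,197,208,240)),(B,(272,160,333,196))):
    h=cv2.cvtColor(I,cv2.COLOR_RGB2HSV)[y0:y1,x0:x1];m=((h[...,1]<90)&(h[...,2]>60)).astype(np.uint8)
    n,_,st,ce=cv2.connectedComponentsWithStats(m);print([(st[i,4],*(ce[i]+[x0,y0]).round().astype(int)) for i in range(1,n) if st[i,4]>4])
fz=[]
for _ in range(8): imaging.grab_frame("side");fz.append(manip.state()["contact_force"][2])
print("Fz",np.mean(fz))
E
python3 look.py t25
```

```text
(array([-0. ,  0.6,  1.5]), array([-0.02,  0.4 ,  0.04]), array([ 0.60437992, -0.23442618,  0.09676164]))
[(np.int32(11), np.int64(174), np.int64(198)), (np.int32(7), np.int64(194), np.int64(197)), (np.int32(16), np.int64(181), np.int64(204)), (np.int32(19), np.int64(187), np.int64(204)), (np.int32(67), np.int64(193), np.int64(221)), (np.int32(19), np.int64(179), np.int64(225))]
[(np.int32(56), np.int64(276), np.int64(163)), (np.int32(23), np.int64(302), np.int64(162)), (np.int32(118), np.int64(323), np.int64(162)), (np.int32(29), np.int64(295), np.int64(166)), (np.int32(5), np.int64(290), np.int64(172)), (np.int32(238), np.int64(283), np.int64(191)), (np.int32(112), np.int64(327), np.int64(191))]
Fz -5.439638982381378
```

Emit:
play_rows:
  commands:
    - [-0.42, 0, -0.41, 0, 0.5, 0]
    - [-0.42, 0, -0.41, 0, 0.5, 0]
    - [-0.42, 0, -0.41, 0, 0.5, 0]
    - [-0.42, 0, -0.41, 0, 0.5, 0]
    - [-0.42, 0, -0.41, 0, 0.5, 0]

```text
time: 13.82
tool_pos: [0.6016, -0.2344, 0.0977]
tool_rot: [-0.002, 0.972, 0.009, 0.235]
contact_force: [-0.4, 0.7, -4.2]
gripper_width: 0.09
grasp_force: 60.0
```

```bash
python3 look.py t27
```

```text
(array([2. , 0.7, 3.6]), array([-0.03, -2.14,  0.05]), array([ 0.60156733, -0.23439409,  0.09768423]))
[(np.int32(12), np.int64(174), np.int64(198)), (np.int32(20), np.int64(181), np.int64(203)), (np.int32(23), np.int64(187), np.int64(202)), (np.int32(7), np.int64(194), np.int64(197)), (np.int32(61), np.int64(193), np.int64(220)), (np.int32(19), np.int64(179), np.int64(224))]
[(np.int32(53), np.int64(275), np.int64(163)), (np.int32(5), np.int64(289), np.int64(160)), (np.int32(21), np.int64(302), np.int64(163)), (np.int32(120), np.int64(323), np.int64(162)), (np.int32(27), np.int64(295), np.int64(166)), (np.int32(9), np.int64(287), np.int64(169)), (np.int32(238), np.int64(283), np.int64(191)), (np.int32(112), np.int64(327), np.int64(191))]
Fz -5.26308565445753
```

Emit:
play_rows:
  commands:
    - [-0.42, 0, -0.41, 0, 0.5, 0]
    - [-0.42, 0, -0.41, 0, 0.5, 0]
    - [-0.42, 0, -0.41, 0, 0.5, 0]
    - [-0.42, 0, -0.41, 0, 0.5, 0]
    - [-0.42, 0, -0.41, 0, 0.5, 0]

```text
time: 14.73
tool_pos: [0.5988, -0.2345, 0.0985]
tool_rot: [-0.002, 0.967, 0.009, 0.256]
contact_force: [0.3, 0.7, -4.4]
gripper_width: 0.093
grasp_force: 60.1
```

```bash
python3 look.py t30
```

```text
(array([3.9, 0.7, 5.8]), array([-0.03, -4.64,  0.05]), array([ 0.59875352, -0.23445436,  0.09847125]))
[(np.int32(14), np.int64(175), np.int64(198)), (np.int32(19), np.int64(181), np.int64(202)), (np.int32(24), np.int64(187), np.int64(202)), (np.int32(7), np.int64(194), np.int64(197)), (np.int32(57), np.int64(193), np.int64(219)), (np.int32(16), np.int64(179), np.int64(222))]
[(np.int32(68), np.int64(277), np.int64(164)), (np.int32(18), np.int64(303), np.int64(162)), (np.int32(123), np.int64(323), np.int64(162)), (np.int32(27), np.int64(295), np.int64(166)), (np.int32(238), np.int64(283), np.int64(191)), (np.int32(112), np.int64(327), np.int64(191))]
Fz -5.466197056548735
```

Emit:
play_rows:
  commands:
    - [-0.42, 0, -0.41, 0, 0.5, 0]
    - [-0.42, 0, -0.41, 0, 0.5, 0]
    - [-0.42, 0, -0.41, 0, 0.5, 0]
    - [-0.42, 0, -0.41, 0, 0.5, 0]
    - [0, 0, 0, 0, 0, 0]

```text
time: 15.65
tool_pos: [0.5961, -0.2344, 0.0987]
tool_rot: [-0.003, 0.962, 0.009, 0.272]
contact_force: [-0.8, 0.7, -5.0]
gripper_width: 0.094
grasp_force: 60.1
```

```bash
python3 look.py t32
```

```text
(array([5.8, 0.8, 7.4]), array([-0.04, -6.59,  0.03]), array([ 0.59613469, -0.23439713,  0.09868416]))
[(np.int32(14), np.int64(175), np.int64(198)), (np.int32(20), np.int64(182), np.int64(202)), (np.int32(23), np.int64(187), np.int64(201)), (np.int32(7), np.int64(194), np.int64(197)), (np.int32(53), np.int64(193), np.int64(218)), (np.int32(11), np.int64(179), np.int64(222))]
[(np.int32(62), np.int64(276), np.int64(163)), (np.int32(125), np.int64(323), np.int64(162)), (np.int32(38), np.int64(298), np.int64(168)), (np.int32(5), np.int64(289), np.int64(171)), (np.int32(39), np.int64(306), np.int64(171)), (np.int32(238), np.int64(283), np.int64(191)), (np.int32(112), np.int64(327), np.int64(191))]
Fz -4.671185574540386
```

The force fell by about 0.8 N and new blobs appeared at (298,168) and (306,171). I'm holding this angle and looking.

Emit:
play_rows:
  commands:
    - [0, 0, 0, 0, 0, 0]
    - [0, 0, 0, 0, 0, 0]
    - [0, 0, 0, 0, 0, 0]
    - [0, 0, 0, 0, 0, 0]
    - [0, 0, 0, 0, 0, 0]

```text
time: 16.57
tool_pos: [0.5967, -0.2345, 0.0991]
tool_rot: [-0.003, 0.962, 0.009, 0.272]
contact_force: [0.0, 1.0, -4.3]
gripper_width: 0.096
grasp_force: 60.2
```

```bash
python3 look.py t33; python3 - <<'E'
import numpy as np,cv2
d=np.load("pics/t33.npz");v=np.hstack([cv2.resize(i,None,fx=4,fy=4,interpolation=2) for i in(d["A"][170:260,145:240],d["B"][125:215,250:345])]);cv2.imwrite("pics/p2.png",v[:,:,::-1])
E
```

```text
(array([5.2, 0.7, 7.5]), array([-0.03, -6.6 ,  0.05]), array([ 0.59666477, -0.23449679,  0.09908465]))
[(np.int32(14), np.int64(175), np.int64(198)), (np.int32(19), np.int64(182), np.int64(201)), (np.int32(22), np.int64(187), np.int64(201)), (np.int32(7), np.int64(194), np.int64(197)), (np.int32(23), np.int64(196), np.int64(213)), (np.int32(29), np.int64(192), np.int64(220)), (np.int32(12), np.int64(179), np.int64(221))]
[(np.int32(62), np.int64(276), np.int64(163)), (np.int32(123), np.int64(323), np.int64(162)), (np.int32(6), np.int64(304), np.int64(164)), (np.int32(9), np.int64(288), np.int64(170)), (np.int32(7), np.int64(296), np.int64(169)), (np.int32(40), np.int64(313), np.int64(177)), (np.int32(39), np.int64(306), np.int64(181)), (np.int32(238), np.int64(283), np.int64(191)), (np.int32(112), np.int64(327), np.int64(191))]
Fz -4.677314335698652
```

View pics/p2.png

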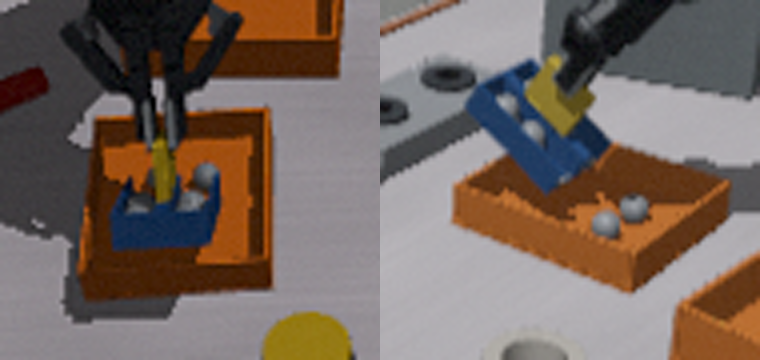

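Both front balls lie on the tray floor (side crop (606,224) and (633,208)) and four remain in the scoop. I'll lift straight up, then level.

Emit:
play_rows:
  commands:
    - [1, 0, -1.7, 0, 0, 0]
    - [2, 0, -3.4, 0, 0, 0]
    - [3.1, 0, -5.1, 0, 0, 0]
    - [3.1, 0, -5.1, 0, 0, 0]
    - [3.1, 0, -5.1, 0, 0, 0]

```text
time: 17.48
tool_pos: [0.5967, -0.2347, 0.1241]
tool_rot: [-0.002, 0.962, 0.009, 0.273]
contact_force: [0.8, -0.2, -4.9]
gripper_width: 0.089
grasp_force: 60.2
```

Emit:
play_rows:
  commands:
    - [3.1, 0, -5.1, 0, 0, 0]
    - [3.1, 0, -5.1, 0, 0, 0]
    - [2, 0, -3.4, 0, 0, 0]
    - [1, 0, -1.7, 0, -0.5, 0]
    - [0, 0, 0, 0, -1, 0]

```text
time: 17.9
tool_pos: [0.5962, -0.2347, 0.1413]
tool_rot: [-0.002, 0.966, 0.009, 0.259]
contact_force: [0.1, 0.1, -4.5]
gripper_width: 0.095
grasp_force: 60.2
```

Emit:
play_rows:
  commands:
    - [0, 0, 0, 0, -1.8, 0]
    - [0, 0, 0, 0, -2, 0]
    - [0, 0, 0, 0, -2, 0]
    - [0, 0, 0, 0, -2, 0]
    - [0, 0, 0, 0, -2, 0]

```text
time: 18.32
tool_pos: [0.5963, -0.2345, 0.1405]
tool_rot: [-0.002, 0.985, 0.009, 0.175]
contact_force: [-0.6, -0.6, -4.4]
gripper_width: 0.092
grasp_force: 60.1
```

Emit:
play_rows:
  commands:
    - [0, 0, 0, 0, -2, 0]
    - [0, 0, 0, 0, -2, 0]
    - [0, 0, 0, 0, -2, 0]
    - [0, 0, 0, 0, -2, 0]
    - [0, 0, 0, 0, -2, 0]

```text
time: 18.73
tool_pos: [0.5965, -0.2345, 0.1406]
tool_rot: [-0.001, 0.996, 0.009, 0.089]
contact_force: [-0.1, 0.2, -4.9]
gripper_width: 0.092
grasp_force: 60.1
```

Emit:
play_rows:
  commands:
    - [0, 0, 0, 0, -2, 0]
    - [0, 0, 0, 0, -2, 0]
    - [0, 0, 0, 0, -2, 0]
    - [0, 0, 0, 0, -2, 0]
    - [0, 0, 0, 0, -1, 0]

```text
time: 19.15
tool_pos: [0.5972, -0.2345, 0.1406]
tool_rot: [-0.0, 1.0, 0.009, 0.011]
contact_force: [-0.4, 0.0, -4.1]
gripper_width: 0.091
grasp_force: 60.1
```

```bash
python3 - <<'E'
from h import *
print(go([.557,.237,.140],1))
s=manip.state();
f=imaging.grab_frame("side")
np.savez("pics/lv",B=f["image"])
h=cv2.cvtColor(f["image"],cv2.COLOR_RGB2HSV)[160:196,272:333];m=((h[...,1]<90)&(h[...,2]>60)).astype(np.uint8)
n,_,st,ce=cv2.connectedComponentsWithStats(m)
for i in range(1,n):
    if st[i,4]>10: p=ce[i]+[272,160];print(st[i,4],p,onz(f,*p,.015))
E
```

```text
(array([-3.160e+01, -4.721e+02, -1.000e-01]), array([ 0.  , -1.26,  0.05]), array([ 0.59721527, -0.23446626,  0.14064516]))
75 [277.12 162.48] [ 0.67942211 -0.25708628  0.015     ]
107 [323.6635514  162.20560748] [ 0.56662364 -0.35982372  0.015     ]
84 [309.5952381  178.36904762] [ 0.54012624 -0.23782039  0.015     ]
238 [282.97058824 190.88235294] [ 0.55588447 -0.12570588  0.015     ]
112 [326.83928571 191.08928571] [ 0.46142185 -0.20776795  0.015     ]
```

Emit:
play_rows:
  commands:
    - [-0.3, -5, 0, 0, -0.6, 0]
    - [-0.7, -10, 0, 0, -0.6, 0]
    - [-1, -14, 0, 0, 0, 0]
    - [-1.2, -17, 0, 0, 0, 0]
    - [-1.2, -17, 0, 0, 0, 0]

```text
time: 19.62
tool_pos: [0.5902, -0.1695, 0.1407]
tool_rot: [-0.0, 1.0, 0.009, 0.001]
contact_force: [0.1, 0.0, -4.2]
gripper_width: 0.091
grasp_force: 60.1
```

Emit:
play_rows:
  commands:
    - [-1.2, -18, 0, 0, 0, 0]
    - [-1.2, -18, 0, 0, 0, 0]
    - [-1.2, -18, 0, 0, 0, 0]
    - [-1.2, -18, 0, 0, 0, 0]
    - [-1.2, -18, 0, 0, 0, 0]

```text
time: 20.03
tool_pos: [0.5823, -0.0791, 0.1409]
tool_rot: [-0.0, 1.0, 0.01, 0.001]
contact_force: [0.2, 0.6, -4.3]
gripper_width: 0.092
grasp_force: 60.1
```

Emit:
play_rows:
  commands:
    - [-1.2, -18, 0, 0, 0, 0]
    - [-1.2, -18, 0, 0, 0, 0]
    - [-1.2, -18, 0, 0, 0, 0]
    - [-1.2, -18, 0, 0, 0, 0]
    - [-1.2, -18, 0, 0, 0, 0]

```text
time: 20.45
tool_pos: [0.5743, 0.0107, 0.1408]
tool_rot: [-0.0, 1.0, 0.01, 0.001]
contact_force: [0.5, -0.6, -4.5]
gripper_width: 0.089
grasp_force: 60.1
```

Emit:
play_rows:
  commands:
    - [-1.2, -18, 0, 0, 0, 0]
    - [-1.2, -18, 0, 0, 0, 0]
    - [-1.2, -18, 0, 0, 0, 0]
    - [-1.2, -18, 0, 0, 0, 0]
    - [-1.2, -18, 0, 0, 0, 0]

```text
time: 20.87
tool_pos: [0.5664, 0.1004, 0.1408]
tool_rot: [-0.0, 1.0, 0.01, 0.001]
contact_force: [1.3, -0.1, -4.7]
gripper_width: 0.097
grasp_force: 60.1
```

Emit:
play_rows:
  commands:
    - [-1.2, -18, 0, 0, 0, 0]
    - [-1.2, -18, 0, 0, 0, 0]
    - [-1.2, -18, 0, 0, 0, 0]
    - [-1.2, -18, 0, 0, 0, 0]
    - [-1.2, -18, 0, 0, 0, 0]

```text
time: 21.28
tool_pos: [0.5585, 0.1901, 0.1409]
tool_rot: [-0.0, 1.0, 0.01, 0.001]
contact_force: [0.5, -0.4, -4.6]
gripper_width: 0.093
grasp_force: 60.1
```

Emit:
play_rows:
  commands:
    - [-1.2, -18, 0, 0, 0, 0]
    - [-1, -14, 0, 0, 0, 0]
    - [-0.7, -10, 0, 0, 0, 0]
    - [-0.3, -5, 0, 0, 0, 0]
    - [0, -2, 0, 0, 0, 0]

```text
time: 21.7
tool_pos: [0.5555, 0.2377, 0.1408]
tool_rot: [0.0, 1.0, 0.01, 0.001]
contact_force: [-0.3, -0.6, -4.4]
gripper_width: 0.094
grasp_force: 60.1
```

```bash
python3 -c "
from h import *
f=imaging.grab_frame('side');f=imaging.grab_frame('wrist')
print(go([.557,.237,.055],1))
cv2.imwrite('pics/w5.png',f['image'][:,:,::-1])"
```

```text
(array([ 1. , -0.2, 85.7]), array([ 0.02, -0.1 ,  0.07]), array([0.55584332, 0.23676287, 0.140711  ]))
```

Emit:
play_rows:
  commands:
    - [1, 0, 5, 0, 0, 0]
    - [0, 0, 10, 0, 0, 0]
    - [0, 0, 14, 0, 0, 0]
    - [0, 0, 14, 0, 0, 0]
    - [0, 0, 13, 0, 0, 0]

```text
time: 22.22
tool_pos: [0.5561, 0.2361, 0.082]
tool_rot: [0.0, 1.0, 0.009, -0.0]
contact_force: [-0.5, 0.6, -5.7]
gripper_width: 0.094
grasp_force: 60.1
```

Emit:
play_rows:
  commands:
    - [0, 0, 11, 0, 0, 0]
    - [0, 0, 7, 0, 0, 0]
    - [0, 0, 4, 0, 0, 0]
    - [0, 0, 2, 0, 0, 0]
    - [0, 0, 1, 0, 0, 0]

```text
time: 22.63
tool_pos: [0.5573, 0.2369, 0.0597]
tool_rot: [-0.0, 1.0, 0.009, 0.001]
contact_force: [0.6, 0.9, -5.2]
gripper_width: 0.09
grasp_force: 60.1
```

Emit:
play_rows:
  commands:
    - [0, 0, 1, 0, 0, 0]
    - [0, 0, 1, 0, 0, 0]
    - [0, 0, 0.8, 0, 0, 0]
    - [0, 0, 0.5, 0, 0, 0]
    - [0, 0, 0, 0, 0, 0]

```text
time: 23.05
tool_pos: [0.5572, 0.2368, 0.0566]
tool_rot: [-0.0, 1.0, 0.009, 0.001]
contact_force: [0.2, -0.1, -4.1]
gripper_width: 0.092
grasp_force: 60.1
```

Emit:
play_rows:
  commands:
    - [0, 0, 0.6, 0, 0, 0]
    - [0, 0, 0.6, 0, 0, 0]
    - [0, 0, 0, 0, 0, 0]

```text
time: 23.3
tool_pos: [0.557, 0.2368, 0.0551]
tool_rot: [0.0, 1.0, 0.009, 0.001]
contact_force: [0.4, -0.5, -5.3]
gripper_width: 0.092
grasp_force: 60.1
```

Emit:
play_rows:
  commands:
    - [0, 0, 0.5, 0, 0, 0]
    - [0, 0, 0, 0, 0, 0]

```text
time: 23.47
tool_pos: [0.5572, 0.2368, 0.0549]
tool_rot: [0.0, 1.0, 0.009, 0.001]
contact_force: [0.7, -0.9, -4.0]
gripper_width: 0.09
grasp_force: 60.2
```

Emit:
play_rows:
  commands:
    - [0, 0, 0.6, 0, 0, 0]
    - [0, 0, 0.4, 0, 0, 0]
    - [0, 0, 0, 0, 0, 0]

```text
time: 23.72
tool_pos: [0.5574, 0.2367, 0.0547]
tool_rot: [0.0, 1.0, 0.009, 0.001]
contact_force: [-2.2, -3.2, 3.3]
gripper_width: 0.092
grasp_force: 60.9
```

Emit:
play_rows:
  commands:
    - [0, 0, 0.5, 0, 0, 0]
    - [0, 0, 0, 0, 0, 0]

```text
time: 23.88
tool_pos: [0.5574, 0.2366, 0.0546]
tool_rot: [0.0, 1.0, 0.009, 0.001]
contact_force: [-5.0, -3.0, 5.9]
gripper_width: 0.096
grasp_force: 61.4
```

Contact (Fz is now positive). Releasing, then retreating straight up.

Emit:
play_rows:
  commands:
    - [0, 0, 0, 0, 0, 0]
    - [0, 0, 0, 0, 0, 0]
    - [0, 0, 0, 0, 0, 0]
    - [0, 0, 0, 0, 0, 0]
    - [0, 0, 0, 0, 0, 0]
  hand: 60

```text
time: 24.3
tool_pos: [0.5573, 0.237, 0.0533]
tool_rot: [-0.0, 1.0, 0.009, 0.001]
contact_force: [-0.4, -0.5, -0.1]
gripper_width: 0.701
grasp_force: 0.0
```

Emit:
play_rows:
  commands:
    - [0, 0, 0, 0, 0, 0]
    - [0, 0, -3, 0, 0, 0]
    - [0, 0, -8, 0, 0, 0]
    - [0, 0, -15, 0, 0, 0]
    - [0, 0, -20, 0, 0, 0]

```text
time: 24.72
tool_pos: [0.5559, 0.2365, 0.0986]
tool_rot: [0.0, 1.0, 0.009, -0.001]
contact_force: [-0.3, -0.0, -0.0]
gripper_width: 0.707
grasp_force: 0.0
```

Emit:
play_rows:
  commands:
    - [0, 0, -25, 0, 0, 0]
    - [0, 0, -25, 0, 0, 0]
    - [0, 0, -25, 0, 0, 0]
    - [0, 0, -20, 0, 0, 0]
    - [0, 0, 0, 0, 0, 0]

```text
time: 25.13
tool_pos: [0.5598, 0.2378, 0.2014]
tool_rot: [-0.002, 1.0, 0.009, 0.006]
contact_force: [0.8, -0.4, 1.0]
gripper_width: 0.699
grasp_force: 0.0
```

Emit:
play_rows:
  commands:
    - [-20, 0, 0, 0, 0, 0]
    - [-20, 0, 0, 0, 0, 0]
    - [0, 0, 0, 0, 0, 0]
    - [0, 0, 0, 0, 0, 0]
    - [0, 0, 0, 0, 0, 0]

```text
time: 25.55
tool_pos: [0.5171, 0.236, 0.194]
tool_rot: [0.0, 1.0, 0.009, 0.001]
contact_force: [-0.2, -0.1, 0.4]
gripper_width: 0.705
grasp_force: 0.0
```

```bash
python3 - <<'E'
from h import *
s=manip.state();f=imaging.grab_frame("wrist")
c=blob(f["image"],(20,150,130),(35,255,255),(150,60,350,230));print(rect(c,f,s,.072))
c=blob(f["image"],(45,80,30),(80,255,255),(130,50,350,260));print("pad",rect(c,f,s,.004))
c=blob(f["image"],(100,120,30),(130,255,255),(150,60,350,240));print("scoop",rect(c,f,s,.030))
B=imaging.grab_frame("side")["image"]
v=np.hstack([cv2.resize(i,None,fx=z,fy=z,interpolation=2) for i,z in((f["image"][50:250,150:350],2),(B[135:215,250:340],5))]);cv2.imwrite("pics/e.png",v[:,:,::-1])
E
```

```text
(array([556.8, 237. ]), array([44.7,  8.4]), np.float32(1.2))
pad (array([557.1, 237.3]), array([138.4, 109. ]), np.float32(3.3))
scoop (array([556.9, 236.7]), array([93. , 67.9]), np.float32(1.2))
```

View pics/e.png

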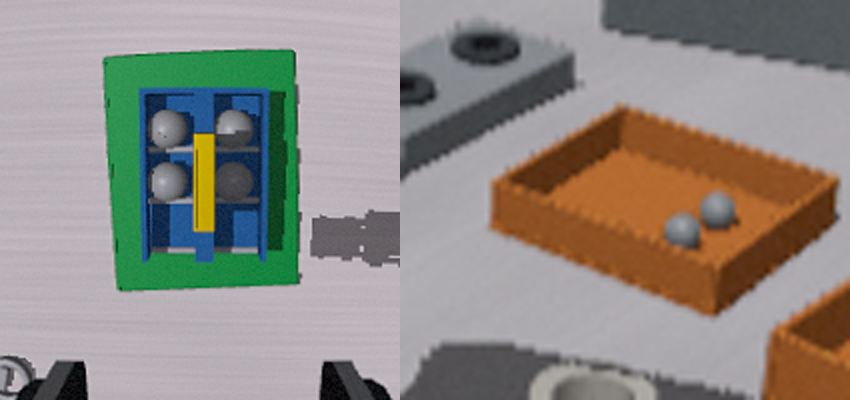

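The scoop stands centred on the pad (left crop, fin at (204,182)) with four balls in it. The two front balls lie in the tray (right crop, (683,231) and (718,209)). Handing in.

```bash
python3 -c "
from plant import manip
print(manip.job_done())"
```

```text
the job is handed in; nothing more can be done
None
```

I've handed the job in, with no verdict returned: by camera, the two front balls lie in the orange tray, and the scoop, with the other four, stands within 1 mm of the green pad's middle, released; robot clock about 26 s.

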